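Click-test the tap lights in the bookcase

TASK

Click-test the two tap lights on the bookcase shelf: first the one on the robot's left, then the one on its right, press the orange cap fully home where the light stands and let go. Leave the light whose cap stays down standing where it is, cap down, and set the one whose cap springs back up upright in the steel tray, put down rather than dropped; do not disturb the glass jar.

Things in the scene. Friction and masses are not known exactly. Their poses are not given: they have to be found in the camera images.
- light_a: round battery tap light: white base 56 mm across, 30 mm tall, 0.1 kg, and an orange push cap 36 mm across whose top is 43 mm above the underside while up, 33 mm pressed home; loose on the shelf; origin at the centre of the underside, z up. Two that look the same, either is the worn one, side by side: the left at y above -0.04 m, the right at y below -0.14 m
- light_b: round battery tap light: white base 56 mm across, 30 mm tall, 0.1 kg, and an orange push cap 36 mm across whose top is 43 mm above the underside while up, 33 mm pressed home; loose on the shelf; origin at the centre of the underside, z up. Two that look the same, either is the worn one, side by side: the left at y above -0.04 m, the right at y below -0.14 m
- click_a (a joint): travel of the cap of light_a in m: 0 = fully up, 0.010 = pressed home, downward along the light's axis; takes 2 to 4 N to press. On a sound light the cap stays down when let go; on a worn one it springs back up at once
- click_b (a joint): travel of the cap of light_b in m: 0 = fully up, 0.010 = pressed home, downward along the light's axis; takes 2 to 4 N to press. On a sound light the cap stays down when let go; on a worn one it springs back up at once
- tray: open stainless steel tray lying loose on the shelf, 0.6 kg, 180 mm (its x) by 160 mm (its y) outside, walls 3 mm thick and 18 mm high, floor 3 mm thick; origin at the centre of its underside
- jar: small closed glass jar with a steel screw lid, 56 mm across, 70 mm tall, standing loose on the shelf beyond the lights; not to be disturbed; origin at the centre of its underside
Things that resemble listed ones, but are neither listed nor needed, are in the scene too. Leave any black or yellow look-alike of the light_a alone.

How it is judged:
On the way, in this order (a step that is already met when the one before it is completed fails the run):
1. the cap of the left light is pressed home where it stands (((world y of light_a above -0.09 m and distance of light_a from where it was at the start of the episode below 0.03 m and value of joint click_a above 0.007 m) or (world y of light_b above -0.09 m and distance of light_b from where it was at the start of the episode below 0.03 m and value of joint click_b above 0.007 m))), for 0.04 s.
2. the cap of the right light is pressed home where it stands (((world y of light_a below -0.09 m and distance of light_a from where it was at the start of the episode below 0.03 m and value of joint click_a above 0.007 m) or (world y of light_b below -0.09 m and distance of light_b from where it was at the start of the episode below 0.03 m and value of joint click_b above 0.007 m))), for 0.04 s.
At the end, for the whole second after the job is handed in: The light whose cap sprang back stands upright (10 degrees), at rest, on the tray's floor, wholly inside its walls. The other stands upright within 30 mm of its start, its cap at least 7 mm down. The jar is within 20 mm of its start (((x of light_a in the frame of tray between -0.063 and 0.063 m and y of light_a in the frame of tray between -0.053 and 0.053 m and z of light_a in the frame of tray below 0.01 m and value of joint click_a below 0.003 m and value of joint click_b above 0.007 m and distance of light_b from where it was at the start of the episode below 0.03 m) or (x of light_b in the frame of tray between -0.063 and 0.063 m and y of light_b in the frame of tray between -0.053 and 0.053 m and z of light_b in the frame of tray below 0.01 m and value of joint click_b below 0.003 m and value of joint click_a above 0.007 m and distance of light_a from where it was at the start of the episode below 0.03 m)) and distance of jar from where it was at the start of the episode below 0.02 m and angle between each of light_a, light_b's own z axis and vertical below 0.17 rad and linear speed of each of light_a, light_b below 0.02 m/s); the robot touches nothing.
It fails at once if the jar is pushed more than 20 mm or tipped (distance of jar from where it was at the start of the episode above 0.02 m or angle between jar's own z axis and vertical above 0.35 rad).
It fails at once if a light is dropped (falls free by more than about 40 mm) ((linear speed of light_a above 0.9 m/s and contact force between the fingers and light_a below 0.05 N) or (linear speed of light_b above 0.9 m/s and contact force between the fingers and light_b below 0.05 N)).
It also fails if it takes over 58 s, if anything falls off the work surface, if the arm or the gripper's body presses on something with over 40 N, if the wrist force passes 120 N, or if a joint passes its speed limit or range.

ROBOT

A 6-joint arm with a two-finger parallel gripper is mounted at the origin on the work surface. World frame = base frame: x ahead of the robot, y to its left, z up, the work surface at z = 0. Lengths are in m, angles in rad, forces in N, time in s.
With the tool pointing down it reaches from about 0.35 to 0.875 m from the base axis. Payload 4.2 kg.
Tool frame: the origin (TCP) lies at the very end of the fingers, on their centre line; the grasp point (between the pads) lies robot.pinch_z behind it (robot.pinch_z is the distance from the TCP to the grasp point, in m); z points along the fingers, y is the direction in which the jaws open and shut (so a half turn about z gives the same grasp; the last joint's range is limited). The gripper opens to 87 mm and grips with 3 to 60 N. Pads are 19 mm wide; open, the fingers measure 117 mm over their backs; the gripper's body (75 mm by 190 mm) begins 51 mm behind the grasp point.
Start: joints at [1.531, 0.385, 0.008, 0, -1.194, -0.259], TCP at [0.184, 0.597, 0.187] pointing down, gripper open.
Joint ranges: [-3.14, 3.14], [-1.21, 2.06], [-1.07, 1.41], [-3.16, 2.05], [-2.99, -0.16], [-3.1, 3.1]. Speed limits (rad/s): [2.79, 2.79, 3.14, 3.14, 3.14, 3.14].

INTERFACE

Orientations are given as a unit quaternion [x, y, z, w].
In Python, from workcell import robot, eyes gives the robot as it stands.
- The arm moves only by the tool drive_tool, never from a script. Its argument "plan" is a list that holds one entry, the list of rows, each a list of 4 numbers: the shift along the world's x, y, z in m, then the turn about the world's z in rad. In form: [[[x, y, z, spin], ...]]. A call has 1 to 8 rows; each row shifts and turns the pose as measured when the row begins; what a row does not reach is not made up. A row lasts 1/12 s, in which the tool goes at most 41.7 mm and 7.16 degrees, less where a joint would pass 70% of its speed; a pose out of reach is approached as far as the arm can. A call is refused whole if a number of a shift passes 0.0417 or a number of a turn 0.125, either way. A call with a gripper value outside its range is refused whole. "hand" is the closure, from 0 (fully open) to 1 (shut), set as the call begins (left out, the last holds). The fingers move at their own pace and stop on an object; "newtons" is the grip in N (left out, the last holds). Time passes only in rows, so rows that do not move let the fingers close. It gives the time, the measured TCP pose, the force and the opening at its end, in the units of the state.
- robot.state(): the state, without advancing time (a new reading comes with each control period).
- eyes.grab_frame(name): name is "scene" or "top" or "wrist"; returns a dict with "pixels" (400x640x3 uint8, red, green, blue), "mtx" (3x3 intrinsics, pixels), "rvec" (rotation vector, rad) and "tvec" (3), from world to camera coordinates, as OpenCV has them. Camera axes: x right, y down, z forward; pixel columns grow to the right and rows downward; lengths in m; the calibration is good to about 2 mm. The wrist camera is an equidistant fisheye: a pixel r from the principal point sees the ray r / f radians off the axis. A picture is of the moment at which its call begins. There is no depth.
- robot.finish_job(): hands the job in, once; it reports no verdict.
The state is a dict: "clock": time; "joint_pos": joint angles; "joint_vel": joint speeds; "tau": joint torques, N m; "tool_pos": TCP position; "eef_rot": TCP orientation; "contact_force": force on the tool from outside, world axes, zero at the start; "ft_torque": the same for the moment, N m; "finger_gap": finger opening in m.
Only numpy, scipy, OpenCV 4.12 (cv2) and the standard library are available. Lean on these libraries where they do the work, as an engineer would, in place of code of your own. Each camera call takes 0.05 s, during which the arm holds its last target.

## Working session

There is one attempt and no reset: what is moved stays moved. The work goes in short steps, Python scripts to look and compute and a tool call to move; the robot and the scene stay as the last step left them, time stands still between calls to the robot, and variables do not carry over. Pictures are saved under pics/ and viewed, and the job is handed in when it is done.

Besides the shell and the picture viewer there is one more tool, called after ">>>" by a JSON object that holds its "op" and its "data", one argument or row to a line. drive_tool: Moves the arm, as the interface text tells. Its arguments: {"type":"object","properties":{"plan":{"type":"array"},"hand":{"type":"number"},"newtons":{"type":"number"}},"required":["plan"]}

```bash
ls; mkdir -p pics; cat > h.py <<'E'
import numpy as np, cv2
from workcell import robot, eyes
def grab(n,fn=None):
    f=eyes.grab_frame(n)
    if fn: cv2.imwrite('pics/'+fn, cv2.cvtColor(f['pixels'],cv2.COLOR_RGB2BGR))
    np.savez('last_'+n+'.npz',**{k:np.array(v) for k,v in f.items()})
    return f
def load(n): return dict(np.load('last_'+n+'.npz'))
def ray(f,u,v,fish=False):
    K=np.array(f['mtx']);R=cv2.Rodrigues(np.array(f['rvec'],float))[0];t=np.array(f['tvec'],float).ravel()
    x=(u-K[0,2])/K[0,0];y=(v-K[1,2])/K[1,1]
    if fish:
        th=np.hypot(x,y); s=np.sin(th)/max(th,1e-9); d=np.array([x*s,y*s,np.cos(th)])
    else: d=np.array([x,y,1.])
    d/=np.linalg.norm(d)
    return -R.T@t, R.T@d
def onz(f,u,v,z,fish=False):
    o,d=ray(f,u,v,fish); return o+d*(z-o[2])/d[2]
def tri(a,b):
    A=np.zeros((3,3));B=np.zeros(3)
    for o,d in (a,b):
        P=np.eye(3)-np.outer(d,d);A+=P;B+=P@o
    p=np.linalg.solve(A,B)
    return p,[np.linalg.norm((np.eye(3)-np.outer(d,d))@(p-o)) for o,d in (a,b)]
def proj(f,p):
    R=cv2.Rodrigues(np.array(f['rvec'],float))[0]
    c=R@np.array(p)+np.array(f['tvec']).ravel();q=np.array(f['mtx'])@c;return q[:2]/q[2]
E
python3 - <<'E'
from h import *
for n in('scene','top','wrist'):
    f=grab(n,n+'0.png'); print(n,np.array(f['mtx']).round(1).tolist(),(-cv2.Rodrigues(np.array(f['rvec'],float))[0].T@np.array(f['tvec']).ravel()).round(3))
print(robot.state(),robot.pinch_z)
E
```

```text
pics
scene [[442.0, 0.0, 312.8], [0.0, 442.0, 199.6], [0.0, 0.0, 1.0]] [1.309 0.178 0.554]
top [[400.5, 0.0, 319.6], [0.0, 400.5, 201.1], [0.0, 0.0, 1.0]] [0.461 0.057 0.992]
wrist [[309.7, 0.0, 320.3], [0.0, 309.7, 200.1], [0.0, 0.0, 1.0]] [0.248 0.578 0.383]
{'clock': 0.15, 'joint_pos': array([ 1.53061606e+00,  3.85386441e-01,  6.98593909e-03, -3.31906129e-04,
       -1.19402352e+00, -2.58568875e-01]), 'joint_vel': array([-2.40291643e-03, -4.34450341e-03,  3.19194524e-03,  1.81559740e-03,
        1.39063661e-04, -2.48171955e-05]), 'tau': array([-6.82577938e-04, -3.91050339e+01,  1.87587368e+01,  4.22236159e+00,
        1.23427829e-02, -1.47729202e-04]), 'tool_pos': array([0.18381751, 0.59683798, 0.18632808]), 'eef_rot': array([ 9.88854901e-01, -1.48880149e-01, -6.46529204e-05,  8.25813002e-04]), 'contact_force': array([-0.31608086,  0.61303586, -0.56351519]), 'ft_torque': array([-0.00700932,  0.00422721, -0.02651849]), 'finger_gap': 0.08695290732046937} 0.0187
```

View pics/scene0.png

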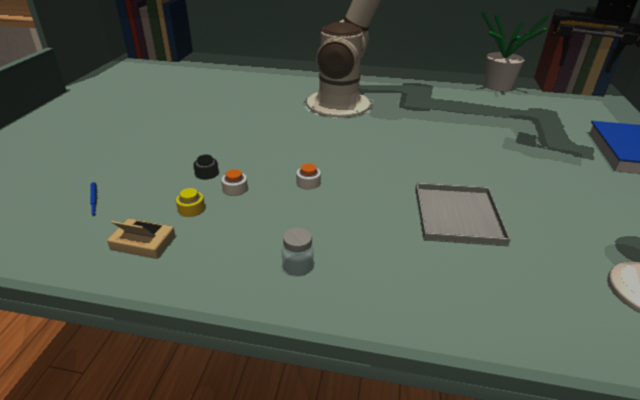

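View pics/top0.png

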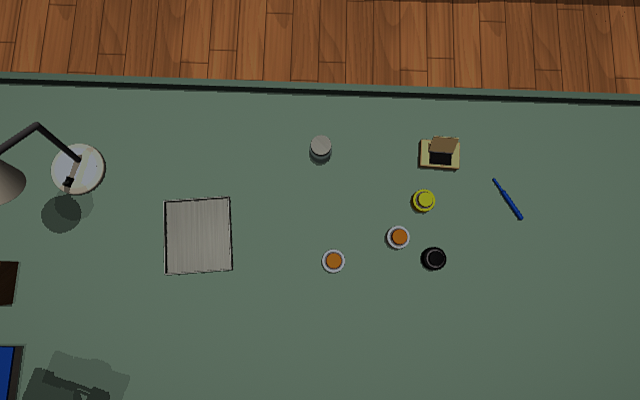

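View pics/wrist0.png

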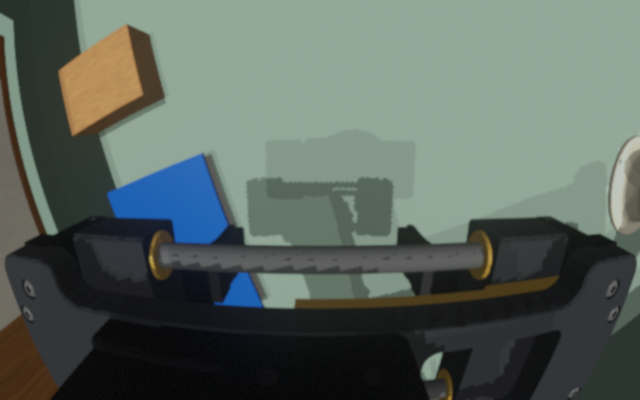

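The scene view shows the orange-cap lights at (309,176) and (234,181), a black one at (206,166), a yellow one at (190,202), the jar at (298,250) and the tray at (460,213). In the top view the orange ones are at (333,261) and (398,237), black at (434,258), yellow at (424,200), the jar at (321,148) and the tray at (198,236). I choose the two white bases with orange caps.

```bash
python3 - <<'E'
from h import *
S=load('scene');T=load('top')
def blobs(f,lo,hi,amin=20):
    h=cv2.cvtColor(f['pixels'],cv2.COLOR_RGB2HSV);m=cv2.inRange(h,lo,hi)
    n,l,s,c=cv2.connectedComponentsWithStats(m);return [(c[i].round(1).tolist(),s[i].tolist()) for i in range(1,n) if s[i,4]>amin]
for n,f in(('S',S),('T',T)):
    print(n,blobs(f,(5,170,120),(16,255,255)))
h=cv2.resize(cv2.cvtColor(T['pixels'][120:300,140:480],cv2.COLOR_RGB2BGR),None,fx=2.3,fy=2.3,interpolation=cv2.INTER_CUBIC);cv2.imwrite('pics/topc.png',h)
h=cv2.resize(cv2.cvtColor(S['pixels'][150:280,170:520],cv2.COLOR_RGB2BGR),None,fx=2.2,fy=2.2,interpolation=cv2.INTER_CUBIC);cv2.imwrite('pics/scc.png',h)
E
```

```text
S [([308.4, 167.5], [301, 164, 15, 8, 98]), ([233.0, 173.5], [226, 170, 15, 8, 100]), ([15.1, 333.6], [0, 310, 47, 64, 1412]), ([26.3, 360.2], [0, 321, 65, 79, 974])]
T [([399.3, 236.3], [393, 230, 14, 14, 151]), ([335.2, 260.2], [327, 254, 14, 14, 94])]
```

View pics/topc.png

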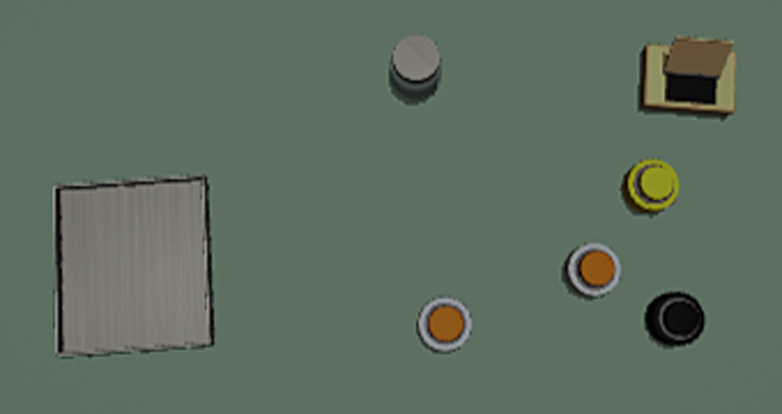

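View pics/scc.png

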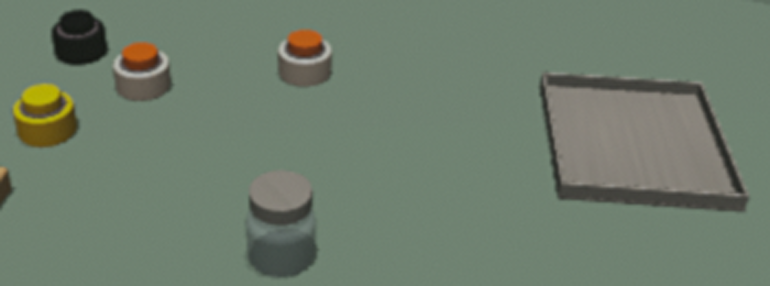

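```bash
python3 - <<'E'
from h import *
S=load('scene');T=load('top')
pr={'L':((308.2,168),(333.6,260.6)),'R':((233.2,173.8),(399.6,236.6))}
for k,(s,t) in pr.items():
    print(k,[x if isinstance(x,list) else x.round(4) for x in tri(ray(S,*s),ray(T,*t))], onz(T,*t,0.043).round(4), onz(S,*s,0.043).round(4))
print('tray rim top')
for p in((165.2,200.9),(229.1,197.4),(232.6,270.4),(165.2,274.3)): print(onz(T,*p,.018).round(4))
print('tray scene')
for p in((543,75),(700,85),(745,197),(560,187)): print(onz(S,170+p[0]/2.2,150+p[1]/2.2,.018).round(4))
print('tri corners')
for s,t in zip(((543,75),(700,85),(745,197),(560,187)),((232.6,270.4),(165.2,274.3),(165.2,200.9),(229.1,197.4))):
    print(tri(ray(S,170+s[0]/2.2,150+s[1]/2.2),ray(T,*t)))
# jar lid, yellow, black
print('jar',onz(T,140+416/2.3,120+57/2.3,.07),onz(S,170+280/2.2,150+188/2.2,.07))
print('yel',onz(T,140+657/2.3,120+182/2.3,.043),'blk',onz(T,140+682/2.3,120+317/2.3,.043))
E
```

```text
L [array([0.4699, 0.0042, 0.0401]), [np.float64(0.0002903158604119532), np.float64(0.00029031586041195016)]] [0.4699 0.004  0.043 ] [0.4746 0.0055 0.043 ]
R [array([ 0.5305, -0.1517,  0.0404]), [np.float64(0.0004875214968140589), np.float64(0.0004875214968139988)]] [ 0.5305 -0.1517  0.043 ] [ 0.5344 -0.1496  0.043 ]
tray rim top
[0.6033 0.417  0.018 ]
[0.6166 0.2623 0.018 ]
[0.4406 0.2432 0.018 ]
[0.4274 0.4019 0.018 ]
tray scene
[0.4492 0.2483 0.018 ]
[0.4337 0.4032 0.018 ]
[0.6075 0.4201 0.018 ]
[0.6276 0.2643 0.018 ]
tri corners
(array([0.44039282, 0.24676155, 0.01203131]), [np.float64(0.0023402567835829734), np.float64(0.002340256783582962)])
(array([0.42723939, 0.40418454, 0.01381414]), [np.float64(0.0007597751527821778), np.float64(0.0007597751527822345)])
(array([0.60395533, 0.41980903, 0.01482525]), [np.float64(0.0015827227988509537), np.float64(0.001582722798851044)])
(array([0.61787579, 0.26479291, 0.01016379]), [np.float64(0.0007994874963738781), np.float64(0.000799487496373891)])
jar [0.74173988 0.04163751 0.07      ] [0.7412869 0.0423828 0.07     ]
yel [ 0.62256554 -0.21524529  0.043     ] blk [ 0.48283086 -0.238987    0.043     ]
```

>>> {"op": "drive_tool", "data": {
  "plan": [
    [[0.018,-0.037,0,0],[0.018,-0.037,0,0],[0.018,-0.037,0,0],[0.018,-0.037,0,0],[0.018,-0.037,0,0],[0.018,-0.037,0,0],[0.018,-0.037,0,0],[0.018,-0.037,0,0]]
  ],
  "hand": 1,
  "newtons": 20
}}

```text
clock: 0.82
tool_pos: [0.3245, 0.2986, 0.1806]
eef_rot: [0.99, -0.143, -0.0, 0.003]
contact_force: [1.4, 0.2, 0.5]
finger_gap: 0.0421
```

Remaining (0.145, -0.295).

>>> {"op": "drive_tool", "data": {
  "plan": [
    [[0.018,-0.037,0,0],[0.018,-0.037,0,0],[0.018,-0.037,0,0],[0.018,-0.037,0,0],[0.018,-0.037,-0.01,0],[0.018,-0.037,-0.01,0],[0.018,-0.037,-0.015,0],[0.018,-0.034,-0.015,0]]
  ]
}}

```text
clock: 1.48
tool_pos: [0.4662, 0.004, 0.1361]
eef_rot: [0.99, -0.141, 0.004, -0.0]
contact_force: [0.3, 0.8, -0.4]
finger_gap: 0.0009
```

```bash
python3 - <<'E'
from h import *
f=grab('wrist','w1.png');s=robot.state();print(s['clock'],s['tool_pos'],s['eef_rot'],s['contact_force'],s['finger_gap'])
E
```

```text
1.5333 [ 0.46638304 -0.00076308  0.13290923] [ 0.98955467 -0.1441377   0.00194553  0.00144346] [ 3.27878143 -3.11969912 -0.87296237] 0.0005404153901986231
```

View pics/w1.png

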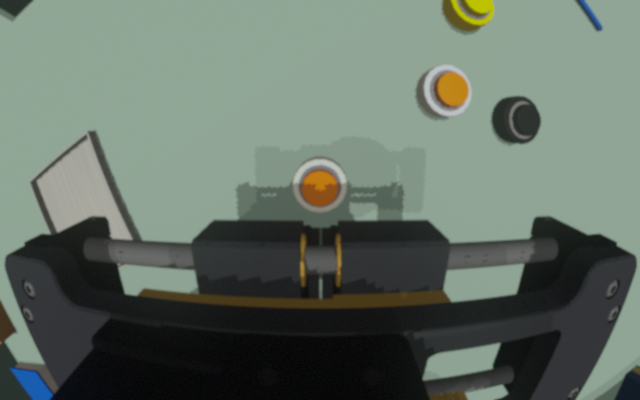

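The wrist view shows the left light's cap at about (320,187), with the right light at (452,90), yellow above it and black to its right. I'll cross-check positions from this view.

```bash
python3 - <<'E'
from h import *
W=load('wrist');T=load('top')
h=cv2.cvtColor(W['pixels'],cv2.COLOR_RGB2HSV);m=cv2.inRange(h,(5,150,60),(20,255,255))
n,l,s,c=cv2.connectedComponentsWithStats(m)
for i in range(1,n):
    if s[i,4]>200: print(s[i],c[i])
for k,w,t in(('L',(320.,187.5),(333.6,260.6)),('R',(452.5,90),(399.6,236.6))):
    p,e=tri(ray(W,*w,True),ray(T,*t));print(k,p.round(4),e[0],onz(W,*w,.043,True).round(4))
s=robot.state();print(s['tool_pos'],s['clock'])
E
```

```text
[436  73  32  33 828] [451.397343    89.01811594]
[ 302  170   36   36 1008] [319.31746032 187.6656746 ]
[ 198  292  249   16 1577] [328.76918199 300.83703234]
L [0.4701 0.0031 0.025 ] 2.1596468997668007e-05 [0.4735 0.0021 0.043 ]
R [ 0.5315 -0.153   0.0378] 0.0006996429549928662 [ 0.5321 -0.1507  0.043 ]
[ 0.46638304 -0.00076308  0.13290923] 1.5333
```

>>> {"op": "drive_tool", "data": {
  "plan": [
    [[0.004,0.004,-0.025,0],[0,0,-0.025,0],[0,0,-0.02,0],[0,0,-0.003,0],[0,0,0,0]]
  ]
}}

```text
clock: 1.95
tool_pos: [0.4711, -0.0031, 0.0559]
eef_rot: [0.989, -0.151, 0.001, 0.002]
contact_force: [0.8, -0.6, 0.2]
finger_gap: 0.0006
```

>>> {"op": "drive_tool", "data": {
  "plan": [
    [[0,0.006,-0.005,0],[0,0,-0.006,0],[0,0,-0.006,0],[0,0,-0.005,0],[0,0,-0.003,0],[0,0,-0.002,0]]
  ]
}}

```text
clock: 2.45
tool_pos: [0.4744, 0.0059, 0.031]
eef_rot: [0.989, -0.149, 0.005, 0.0]
contact_force: [-0.3, -0.7, -0.4]
finger_gap: 0.0001
```

>>> {"op": "drive_tool", "data": {
  "plan": [
    [[0,0,-0.001,0]]
  ]
}}

```text
clock: 2.53
tool_pos: [0.4744, 0.006, 0.0298]
eef_rot: [0.989, -0.149, 0.005, 0.0]
contact_force: [-0.1, 0.4, -0.5]
finger_gap: 0.0004
```

```bash
python3 - <<'E'
from h import *
f=grab('scene','s2.png');s=robot.state();print(s['clock'],s['tool_pos'],s['contact_force'])
f2=grab('wrist','w2.png')
h=cv2.resize(cv2.cvtColor(f['pixels'][120:220,250:370],cv2.COLOR_RGB2BGR),None,fx=5,fy=5,interpolation=cv2.INTER_CUBIC);cv2.imwrite('pics/s2c.png',h)
E
```

```text
2.5833 [0.4742662  0.00593219 0.02972722] [ 0.02431819 -0.71939011 -0.11098696]
```

View pics/s2c.png

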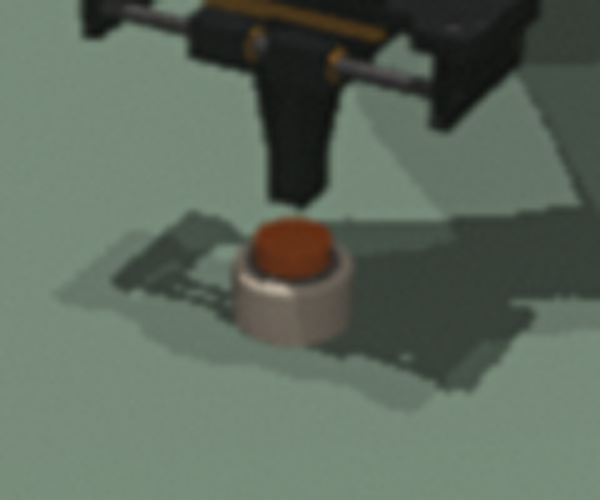

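View pics/w2.png

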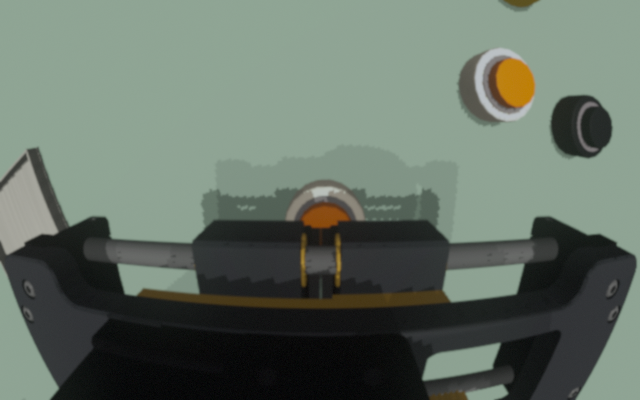

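```bash
python3 - <<'E'
from h import *
S=load('scene');p=robot.state()['tool_pos']
print(proj(S,p),proj(S,p+[0,0,.03]),onz(S,309.6,161,.03),onz(S,309.6,161,.05))
f=grab('top','t2.png');print(proj(f,p),robot.state()['tool_pos'],robot.state()['contact_force'])
cv2.imwrite('pics/t2c.png',cv2.resize(cv2.cvtColor(f['pixels'][200:320,270:430],cv2.COLOR_RGB2BGR),None,fx=4,fy=4))
E
```

```text
[308.39157239 172.93656196] [308.48003949 161.40733724] [ 0.42141425 -0.00230719  0.03      ] [0.45525982 0.004567   0.05      ]
[332.54704571 258.73972864] [0.4744508  0.00591186 0.03005765] [-0.06432556  0.46678166 -0.29726458]
```

View pics/t2c.png

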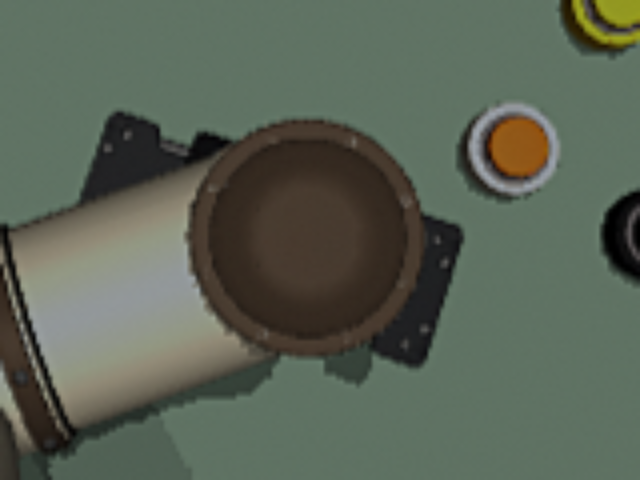

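View pics/s2.png

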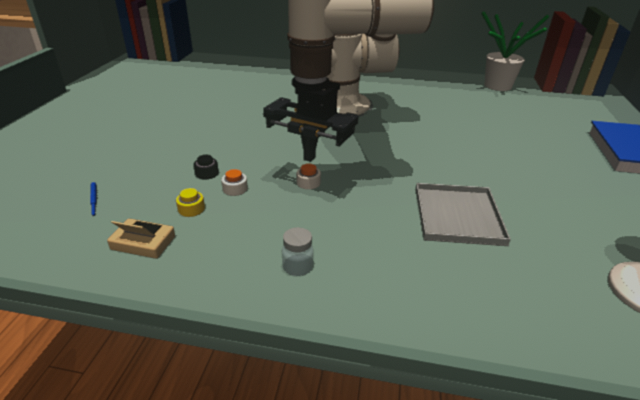

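```bash
python3 - <<'E'
from h import *
S=load('scene');T=load('top');s=robot.state()
h=cv2.resize(cv2.cvtColor(S['pixels'][80:200,240:380],cv2.COLOR_RGB2BGR),None,fx=5.5,fy=5,interpolation=cv2.INTER_CUBIC);cv2.imwrite('pics/s2d.png',cv2.convertScaleAbs(h,alpha=2,beta=20))
for sc in((345,117),(356,121),(337,137),(352,130)):
  p,e=tri(ray(S,*sc),ray(T,298.7,228));print(sc,p.round(3),e[0].round(4))
print(s['joint_pos'])
from scipy.spatial.transform import Rotation as R
r=R.from_quat(s['eef_rot']).as_matrix();print(r.round(3))
# predicted corners of body near TCP+70mm..: half sizes 95 along tool y, 37 along x
for z in(-.07,-.10,-.13):
  for a in((.0375,.095),(.0375,-.095),(-.0375,.095),(-.0375,-.095)):
    q=s['tool_pos']+r@np.array([a[0],a[1],z]); print(z,a,q.round(3),'top',proj(T,q).round(0),'scene',proj(S,q).round(0))
E
```

```text
(345, 117) [0.53  0.086 0.199] 0.0023
(356, 121) [0.53  0.096 0.192] 0.0129
(337, 137) [0.535 0.08  0.158] 0.0048
(352, 130) [0.532 0.094 0.174] 0.0095
[ 0.3603642   0.31498801 -0.57114776  0.00923151 -0.67544187  0.90426979]
[[ 0.956 -0.295  0.011]
 [-0.295 -0.956 -0.002]
 [ 0.011 -0.001 -1.   ]]
-0.07 (0.0375, 0.095) [ 0.482 -0.096  0.1  ] top [380. 256.] scene [262. 142.]
-0.07 (0.0375, -0.095) [0.538 0.086 0.101] top [299. 229.] scene [341. 164.]
-0.07 (-0.0375, 0.095) [ 0.41  -0.074  0.1  ] top [370. 289.] scene [281. 129.]
-0.07 (-0.0375, -0.095) [0.466 0.108 0.1  ] top [288. 261.] scene [356. 149.]
-0.1 (0.0375, 0.095) [ 0.481 -0.096  0.13 ] top [383. 256.] scene [262. 129.]
-0.1 (0.0375, -0.095) [0.537 0.086 0.131] top [299. 228.] scene [342. 151.]
-0.1 (-0.0375, 0.095) [ 0.41  -0.074  0.13 ] top [372. 290.] scene [280. 117.]
-0.1 (-0.0375, -0.095) [0.466 0.108 0.13 ] top [287. 261.] scene [357. 136.]
-0.13 (0.0375, 0.095) [ 0.481 -0.096  0.16 ] top [385. 256.] scene [261. 116.]
-0.13 (0.0375, -0.095) [0.537 0.086 0.161] top [298. 227.] scene [342. 137.]
-0.13 (-0.0375, 0.095) [ 0.409 -0.074  0.16 ] top [374. 291.] scene [280. 105.]
-0.13 (-0.0375, -0.095) [0.465 0.108 0.16 ] top [286. 261.] scene [358. 123.]
```

View pics/s2d.png

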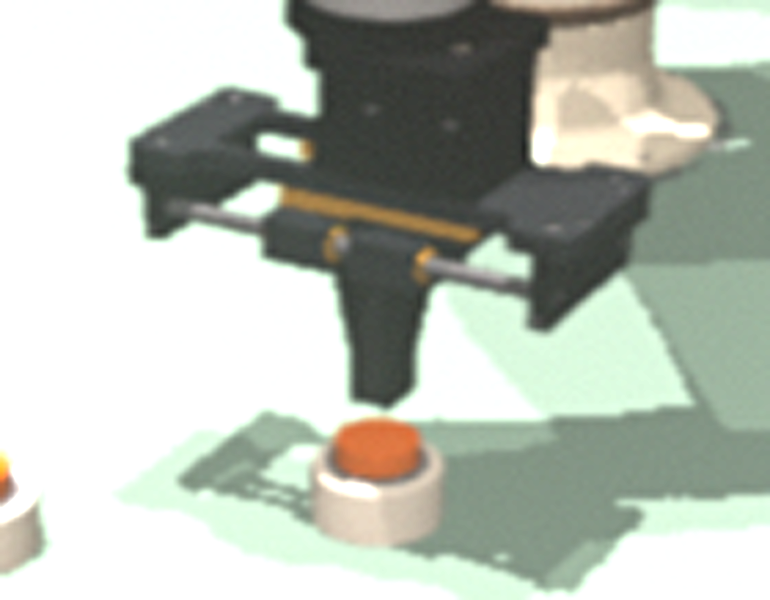

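```bash
python3 - <<'E'
from h import *
W=load('wrist');p=robot.state()['tool_pos'];print('tcp',p)
pts=[((514.5,83),(0.531,-0.152,.043)),((34,149),(0.617,0.263,.018)),((596,127),(0.4828,-0.239,.043))]
A=np.zeros((3,3));B=np.zeros(3)
for (u,v),X in pts:
    o,d=ray(W,u,v,True);P=np.eye(3)-np.outer(d,d);A+=P;B+=P@np.array(X)
    print(onz(W,u,v,X[2],True),X)
c=np.linalg.solve(A,B);print('cam est',c,'reported',o)
E
```

```text
tcp [0.4744508  0.00591186 0.03005765]
[ 0.53298938 -0.14975573  0.043     ] (0.531, -0.152, 0.043)
[0.61685299 0.24791519 0.018     ] (0.617, 0.263, 0.018)
[ 0.48626199 -0.23134409  0.043     ] (0.4828, -0.239, 0.043)
cam est [ 0.53385483 -0.00929056  0.23607754] reported [ 0.53587411 -0.01318671  0.22717039]
```

The finger tips appear at scene pixel (309.6,161). That puts them about 30 mm above where the reported TCP projects, just over the cap, and the force reads zero. I'll go down slowly by force.

>>> {"op": "drive_tool", "data": {
  "plan": [
    [[-0.002,-0.002,-0.006,0],[0,0,-0.005,0],[0,0,-0.003,0],[0,0,-0.002,0]]
  ]
}}

```text
clock: 3.02
tool_pos: [0.4729, 0.0037, 0.0135]
eef_rot: [0.989, -0.149, 0.007, -0.0]
contact_force: [0.2, 0.4, -0.3]
finger_gap: 0.0007
```

```bash
python3 - <<'E'
from h import *
f=grab('scene');s=robot.state();print(s['clock'],s['tool_pos'],s['contact_force'])
h=cv2.resize(cv2.cvtColor(f['pixels'][120:220,250:370],cv2.COLOR_RGB2BGR),None,fx=5,fy=5,interpolation=cv2.INTER_CUBIC);cv2.imwrite('pics/s3c.png',cv2.convertScaleAbs(h,alpha=2))
E
```

```text
3.0667 [0.47261897 0.00364481 0.01316582] [ 0.52216702 -0.4762794   0.70656155]
```

View pics/s3c.png

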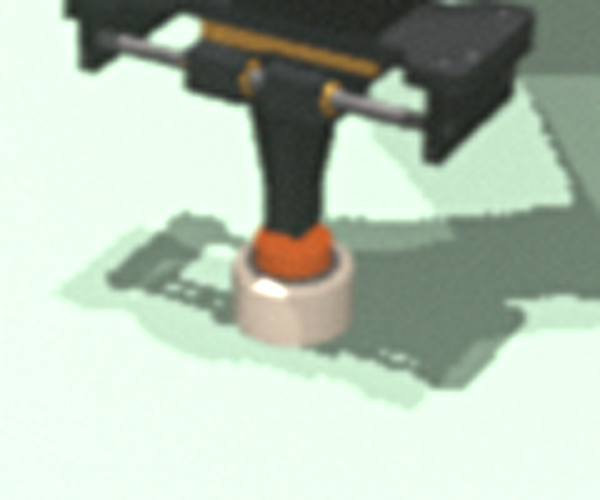

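The tip (309,167) now sits on the middle of the cap. Pressing on.

>>> {"op": "drive_tool", "data": {
  "plan": [
    [[0,0,-0.003,0],[0,0,-0.003,0]]
  ]
}}

```text
clock: 3.23
tool_pos: [0.4729, 0.0037, 0.007]
eef_rot: [0.989, -0.149, 0.006, -0.0]
contact_force: [-0.8, 1.1, 3.7]
finger_gap: 0.0004
```

>>> {"op": "drive_tool", "data": {
  "plan": [
    [[0,0,-0.003,0],[0,0,-0.002,0]]
  ]
}}

```text
clock: 3.4
tool_pos: [0.4729, 0.0037, 0.0017]
eef_rot: [0.989, -0.149, 0.006, -0.0]
contact_force: [-1.5, 0.3, 2.2]
finger_gap: 0.0006
```

>>> {"op": "drive_tool", "data": {
  "plan": [
    [[0,0,-0.0015,0]]
  ]
}}

```text
clock: 3.48
tool_pos: [0.4729, 0.0036, 0.0001]
eef_rot: [0.989, -0.149, 0.006, 0.0]
contact_force: [-1.2, -0.2, 3.0]
finger_gap: 0.0006
```

>>> {"op": "drive_tool", "data": {
  "plan": [
    [[0,0,-0.0015,0]]
  ]
}}

```text
clock: 3.57
tool_pos: [0.4729, 0.0037, -0.0015]
eef_rot: [0.989, -0.149, 0.006, 0.0]
contact_force: [-1.4, -0.0, 3.0]
finger_gap: 0.0008
```

>>> {"op": "drive_tool", "data": {
  "plan": [
    [[0,0,-0.0015,0]]
  ]
}}

```text
clock: 3.65
tool_pos: [0.473, 0.0036, -0.0022]
eef_rot: [0.989, -0.148, 0.006, 0.0]
contact_force: [-6.8, 2.6, 24.2]
finger_gap: 0.0002
```

Bottomed out: 24 N at reported z = −0.002, which should be a true 0.033, so the reported z is about 35 mm low. Lifting to look.

>>> {"op": "drive_tool", "data": {
  "plan": [
    [[0,0,0.02,0],[0,0,0.03,0],[0,0,0.03,0],[0,-0.01,0.015,0],[0.005,-0.03,0,0]]
  ]
}}

```text
clock: 4.07
tool_pos: [0.4772, -0.035, 0.0953]
eef_rot: [0.989, -0.146, 0.005, 0.001]
contact_force: [0.2, 1.4, -0.4]
finger_gap: 0.0007
```

```bash
python3 - <<'E'
from h import *
f=grab('scene');w=grab('wrist','w4.png');s=robot.state();print(s['clock'],s['tool_pos'],s['contact_force'])
h=cv2.resize(cv2.cvtColor(f['pixels'][120:220,210:350],cv2.COLOR_RGB2BGR),None,fx=5,fy=5,interpolation=cv2.INTER_CUBIC);cv2.imwrite('pics/s4c.png',cv2.convertScaleAbs(h,alpha=2))
E
```

```text
4.1667 [ 0.47592929 -0.0383422   0.09290947] [-0.30996935  0.37559548 -0.59901368]
```

View pics/s4c.png

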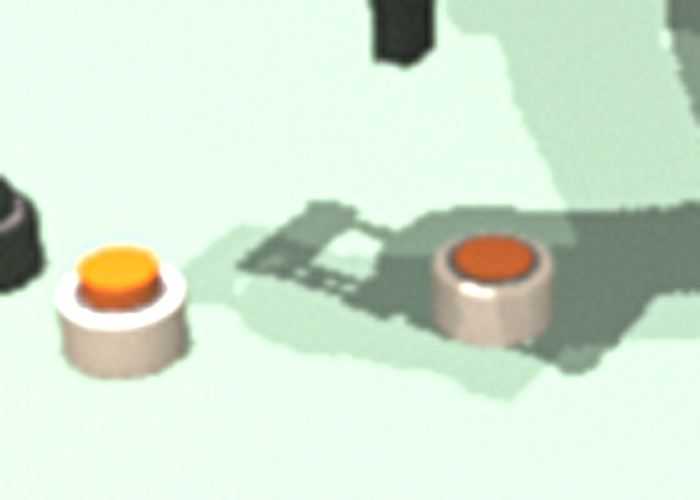

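View pics/w4.png

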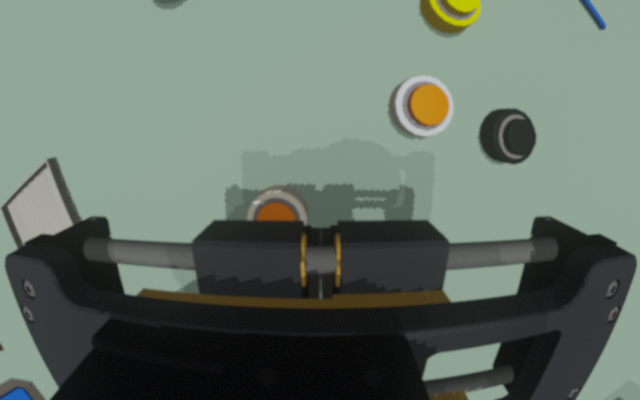

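The left cap stayed down: its orange disc is flush in the base at crop (493,257). The left light is sound, so the right one should be the worn one. Moving to the right light.

>>> {"op": "drive_tool", "data": {
  "plan": [
    [[0.018,-0.037,0,0],[0.018,-0.037,-0.01,0],[0.018,-0.037,-0.015,0],[0.002,-0.001,-0.02,0],[0,0,-0.015,0],[0,0,0,0]]
  ]
}}

```text
clock: 4.67
tool_pos: [0.5337, -0.1509, 0.0296]
eef_rot: [0.989, -0.149, 0.005, 0.001]
contact_force: [0.4, 0.3, 0.3]
finger_gap: 0.0002
```

```bash
python3 - <<'E'
from h import *
f=grab('scene');s=robot.state();print(s['clock'],s['tool_pos'],s['contact_force'])
h=cv2.resize(cv2.cvtColor(f['pixels'][120:220,190:330],cv2.COLOR_RGB2BGR),None,fx=5,fy=5,interpolation=cv2.INTER_CUBIC);cv2.imwrite('pics/s5c.png',cv2.convertScaleAbs(h,alpha=2))
print(proj(f,np.array(s['tool_pos'])+[0,0,.035]))
E
```

```text
4.7167 [ 0.53418102 -0.15071928  0.03078924] [0.25964555 0.49485215 0.0919818 ]
[231.77487595 164.68622324]
```

View pics/s5c.png

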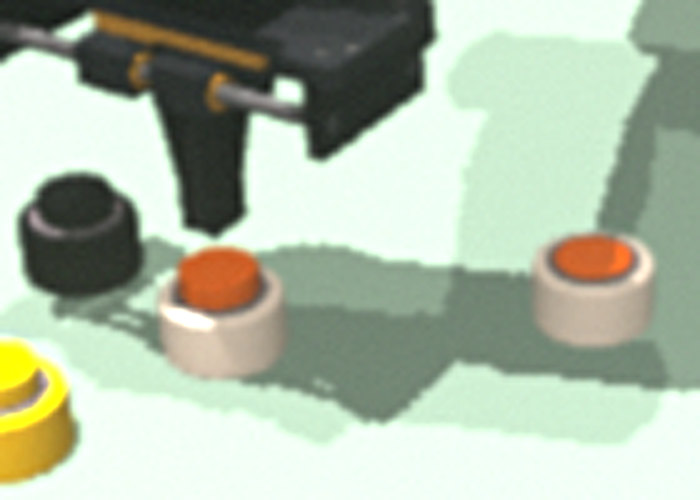

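>>> {"op": "drive_tool", "data": {
  "plan": [
    [[-0.002,0,-0.01,0],[0,0,-0.008,0],[0,0,-0.004,0],[0,0,-0.004,0],[0,0,-0.003,0]]
  ]
}}

```text
clock: 5.13
tool_pos: [0.5342, -0.1491, 0.0038]
eef_rot: [0.989, -0.146, 0.008, 0.002]
contact_force: [-1.8, -0.7, 2.4]
finger_gap: 0.0006
```

>>> {"op": "drive_tool", "data": {
  "plan": [
    [[0,0,-0.0015,0]]
  ]
}}

```text
clock: 5.22
tool_pos: [0.5342, -0.1491, 0.0027]
eef_rot: [0.989, -0.146, 0.008, 0.002]
contact_force: [-1.3, -1.4, 2.7]
finger_gap: 0.0007
```

>>> {"op": "drive_tool", "data": {
  "plan": [
    [[0,0,-0.0015,0],[0,0,-0.0015,0]]
  ]
}}

```text
clock: 5.38
tool_pos: [0.5342, -0.1491, 0.0007]
eef_rot: [0.989, -0.145, 0.009, 0.002]
contact_force: [-2.6, -1.0, 3.6]
finger_gap: 0.0003
```

>>> {"op": "drive_tool", "data": {
  "plan": [
    [[0,0,-0.0015,0]]
  ]
}}

```text
clock: 5.47
tool_pos: [0.5342, -0.1491, -0.0005]
eef_rot: [0.989, -0.145, 0.009, 0.002]
contact_force: [-2.3, -1.8, 2.8]
finger_gap: 0.0003
```

>>> {"op": "drive_tool", "data": {
  "plan": [
    [[0,0,-0.0012,0]]
  ]
}}

```text
clock: 5.55
tool_pos: [0.5342, -0.1491, -0.0014]
eef_rot: [0.989, -0.145, 0.009, 0.002]
contact_force: [-1.9, -0.4, 4.1]
finger_gap: 0.0005
```

>>> {"op": "drive_tool", "data": {
  "plan": [
    [[0,0,-0.0015,0]]
  ]
}}

```text
clock: 5.63
tool_pos: [0.5343, -0.1492, -0.0022]
eef_rot: [0.989, -0.145, 0.009, 0.002]
contact_force: [-5.8, 2.3, 18.1]
finger_gap: 0.0003
```

>>> {"op": "drive_tool", "data": {
  "plan": [
    [[0,0,-0.0012,0]]
  ]
}}

```text
clock: 5.72
tool_pos: [0.5342, -0.1492, -0.0021]
eef_rot: [0.989, -0.145, 0.009, 0.002]
contact_force: [-5.4, 2.1, 15.6]
finger_gap: 0.0003
```

>>> {"op": "drive_tool", "data": {
  "plan": [
    [[0,0,0.02,0],[0,0,0.025,0],[0,0,0.03,0.12],[0,0,0.015,0.12],[0,0,0,0.12],[0,0,0,0.12]]
  ],
  "hand": 0
}}

```text
clock: 6.22
tool_pos: [0.5373, -0.1474, 0.0909]
eef_rot: [0.995, 0.102, 0.013, 0.0]
contact_force: [0.2, 0.6, -0.5]
finger_gap: 0.0324
```

```bash
python3 - <<'E'
from h import *
f=grab('scene');w=grab('wrist','w6.png');s=robot.state();print(s['clock'],s['tool_pos'],s['eef_rot'],s['contact_force'],s['finger_gap'])
h=cv2.resize(cv2.cvtColor(f['pixels'][100:220,190:330],cv2.COLOR_RGB2BGR),None,fx=5,fy=5,interpolation=cv2.INTER_CUBIC);cv2.imwrite('pics/s6c.png',cv2.convertScaleAbs(h,alpha=2))
E
```

```text
6.3167 [ 0.53706948 -0.14752963  0.09033612] [9.94981779e-01 9.93044659e-02 1.22323256e-02 5.03052229e-04] [-0.1720582  -1.01938897  0.58635887] 0.040403691731902884
```

View pics/s6c.png

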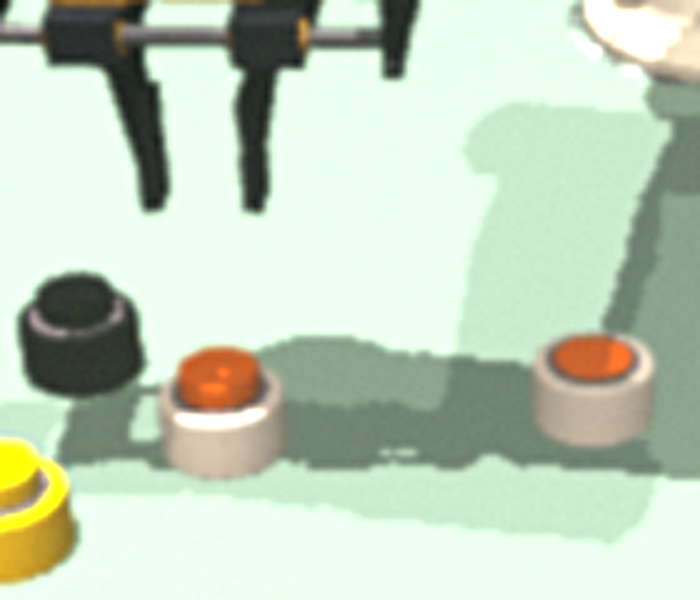

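View pics/w6.png

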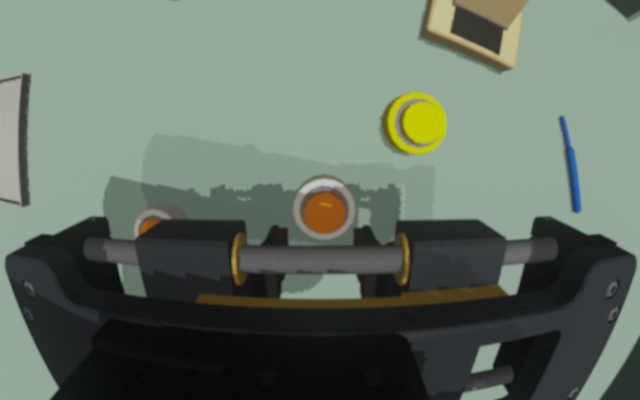

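The right cap came back up (scene crop (220,370), raised), so it is the worn one. The base has not moved. I'll grip its base with the jaws clear of black and yellow, moving to centre first.

>>> {"op": "drive_tool", "data": {
  "plan": [
    [[-0.005,-0.004,-0.01,0],[0,0,-0.01,0],[0,0,-0.01,0],[0,0,0,0],[0,0,0,0],[0,0,0,0]]
  ],
  "hand": 0
}}

```text
clock: 6.82
tool_pos: [0.5325, -0.1506, 0.0569]
eef_rot: [0.996, 0.09, 0.013, -0.0]
contact_force: [0.7, 0.4, 0.6]
finger_gap: 0.0804
```

```bash
python3 - <<'E'
from h import *
f=grab('scene');s=robot.state();print(s['clock'],s['tool_pos'],s['eef_rot'],s['contact_force'],s['finger_gap'])
h=cv2.resize(cv2.cvtColor(f['pixels'][100:220,190:330],cv2.COLOR_RGB2BGR),None,fx=5,fy=5,interpolation=cv2.INTER_CUBIC);cv2.imwrite('pics/s7c.png',cv2.convertScaleAbs(h,alpha=2))
from scipy.spatial.transform import Rotation as R
r=R.from_quat(s['eef_rot']).as_matrix();print(r.round(3));q=s['tool_pos']-r[:,2]*.035
for k in(-1,1):print(((proj(f,q+k*r[:,1]*.0435)-[190,100])*5).round(0))
E
```

```text
6.8667 [ 0.532735   -0.15064782  0.05713528] [ 9.95865975e-01  8.99269891e-02  1.28091986e-02 -1.46707556e-04] [ 0.94463137 -0.34776467  0.48445308] 0.08271612229913178
[[ 0.983  0.179  0.025]
 [ 0.179 -0.984  0.003]
 [ 0.026  0.002 -1.   ]]
[307. 269.]
[103. 265.]
```

View pics/s7c.png

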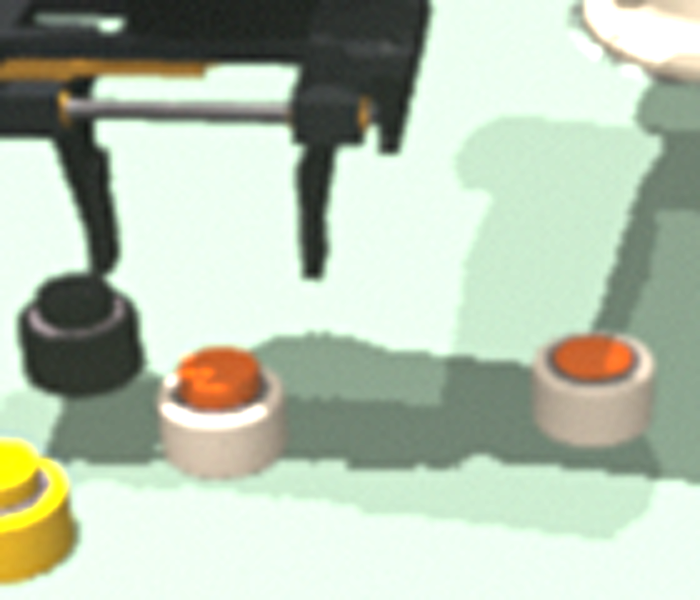

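>>> {"op": "drive_tool", "data": {
  "plan": [
    [[-0.001,0.003,-0.02,0],[0,0,-0.02,0],[0,0,-0.018,0],[0,0,-0.012,0],[0,0,-0.005,0],[0,0,0,0]]
  ]
}}

```text
clock: 7.37
tool_pos: [0.537, -0.1475, -0.016]
eef_rot: [0.996, 0.088, 0.019, 0.001]
contact_force: [0.4, -0.3, 0.2]
finger_gap: 0.0867
```

```bash
python3 - <<'E'
from h import *
f=grab('scene');s=robot.state();print(s['clock'],s['tool_pos'],s['eef_rot'],s['contact_force'],s['finger_gap'])
h=cv2.resize(cv2.cvtColor(f['pixels'][100:220,190:330],cv2.COLOR_RGB2BGR),None,fx=5,fy=5,interpolation=cv2.INTER_CUBIC);cv2.imwrite('pics/s8c.png',cv2.convertScaleAbs(h,alpha=2))
E
```

```text
7.4167 [ 0.53739908 -0.14752338 -0.01540002] [9.95906288e-01 8.82730120e-02 1.94374360e-02 8.52580123e-04] [ 0.87740929 -0.19553935  1.11220014] 0.08675129258579728
```

View pics/s8c.png

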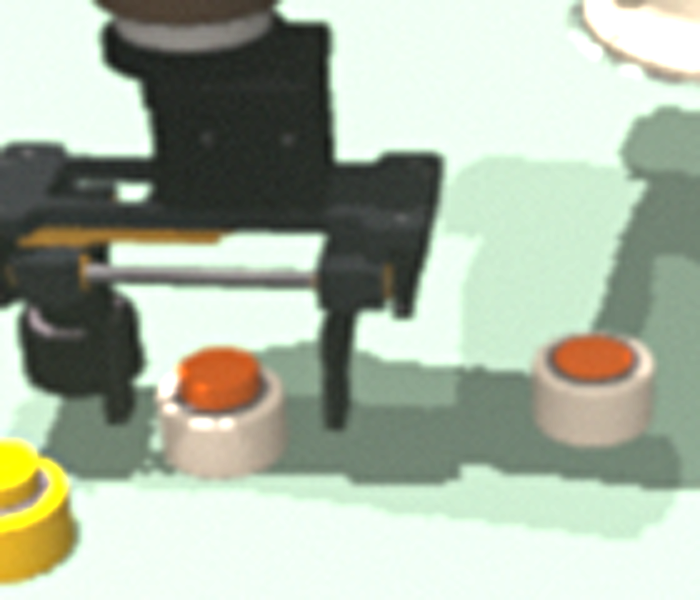

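>>> {"op": "drive_tool", "data": {
  "plan": [
    [[-0.005,-0.003,-0.006,0],[0,0,-0.004,0],[0,0,0,0]]
  ]
}}

```text
clock: 7.67
tool_pos: [0.5343, -0.1509, -0.0236]
eef_rot: [0.996, 0.088, 0.022, 0.001]
contact_force: [0.7, 0.4, 0.4]
finger_gap: 0.0871
```

>>> {"op": "drive_tool", "data": {
  "plan": [
    [[0,0,0,0],[0,0,0,0],[0,0,0,0],[0,0,0,0],[0,0,0,0],[0,0,0,0]]
  ],
  "hand": 1,
  "newtons": 15
}}

```text
clock: 8.17
tool_pos: [0.5356, -0.1511, -0.0217]
eef_rot: [0.996, 0.088, 0.024, 0.002]
contact_force: [-0.1, -0.1, -0.6]
finger_gap: 0.0556
```

```bash
python3 - <<'E'
from h import *
f=grab('scene');s=robot.state();print(s['clock'],s['tool_pos'],s['eef_rot'],s['contact_force'],s['finger_gap'])
h=cv2.resize(cv2.cvtColor(f['pixels'][100:220,190:330],cv2.COLOR_RGB2BGR),None,fx=5,fy=5,interpolation=cv2.INTER_CUBIC);cv2.imwrite('pics/s9c.png',cv2.convertScaleAbs(h,alpha=2))
E
```

```text
8.2167 [ 0.53558583 -0.15111217 -0.02175663] [0.99581402 0.08817569 0.02402643 0.00148697] [0.1777985  0.380599   0.44437171] 0.055490146784719925
```

View pics/s9c.png

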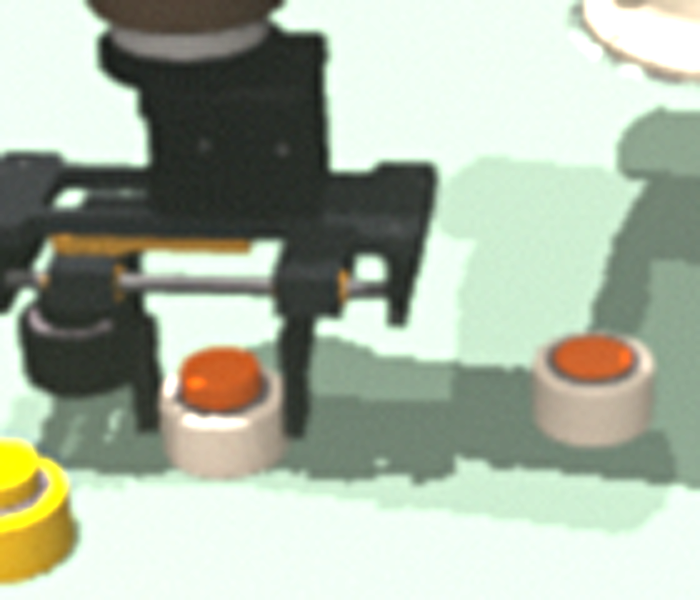

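The gap of 55.5 mm matches the 56 mm base, so the light is held. Lifting.

>>> {"op": "drive_tool", "data": {
  "plan": [
    [[0,0,0.01,0],[0,0,0.02,0],[0,0,0.025,0],[0,0,0.025,0],[0,0,0.015,0],[-0.003,0.015,0,0],[-0.003,0.03,0,0]]
  ],
  "newtons": 20
}}

```text
clock: 8.8
tool_pos: [0.5267, -0.1082, 0.079]
eef_rot: [0.996, 0.085, 0.022, 0.001]
contact_force: [1.0, 1.3, -1.7]
finger_gap: 0.0554
```

```bash
python3 - <<'E'
from h import *
f=grab('scene','s10.png');s=robot.state();print(s['clock'],s['tool_pos'],s['eef_rot'],s['contact_force'],s['finger_gap'])
E
```

```text
8.85 [ 0.52653815 -0.10379637  0.07938312] [9.95958252e-01 8.70548872e-02 2.20924400e-02 7.28990786e-04] [-1.58013249  3.55298742 -2.277308  ] 0.055262955776468864
```

View pics/s10.png

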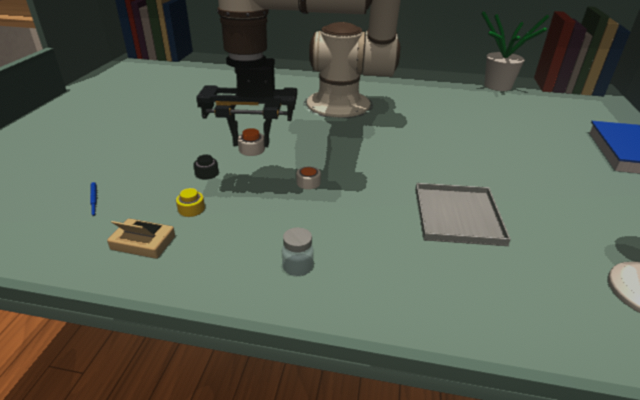

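The light is held upright, at (251,141). Carrying it to the tray.

>>> {"op": "drive_tool", "data": {
  "plan": [
    [[0,0.035,0,0],[0,0.036,0,0],[0,0.036,0,0],[0,0.036,0,0],[0,0.036,0,0],[0,0.036,0,0],[0,0.036,0,0],[0,0.036,0,0]]
  ]
}}

```text
clock: 9.52
tool_pos: [0.5224, 0.1906, 0.0846]
eef_rot: [0.996, 0.083, 0.023, 0.001]
contact_force: [1.6, -0.2, -1.7]
finger_gap: 0.0555
```

>>> {"op": "drive_tool", "data": {
  "plan": [
    [[0.001,0.036,0,0],[0.001,0.036,0,0],[0.001,0.034,0,0],[0.001,0.024,0,0],[0,0.01,0,0],[0,0,0,0],[0,0,0,0]]
  ]
}}

```text
clock: 10.1
tool_pos: [0.523, 0.3443, 0.0867]
eef_rot: [0.996, 0.088, 0.023, -0.0]
contact_force: [0.2, -1.0, -0.8]
finger_gap: 0.0553
```

```bash
python3 - <<'E'
from h import *
f=grab('scene','s11.png');w=grab('wrist','w11.png');s=robot.state();print(s['clock'],s['tool_pos'],s['eef_rot'],s['contact_force'],s['finger_gap'])
h=cv2.resize(cv2.cvtColor(f['pixels'][80:260,390:530],cv2.COLOR_RGB2BGR),None,fx=3.2,fy=3.2,interpolation=cv2.INTER_CUBIC);cv2.imwrite('pics/s11c.png',cv2.convertScaleAbs(h,alpha=1.8))
E
```

```text
10.2 [0.52317195 0.34325359 0.08675738] [9.95894638e-01 8.75544037e-02 2.29803205e-02 4.32946596e-05] [-0.22417881 -0.99146611 -1.21177617] 0.05563919323015667
```

View pics/s11c.png

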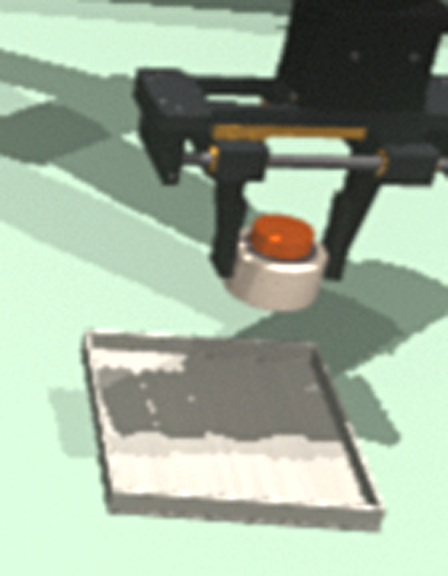

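View pics/w11.png

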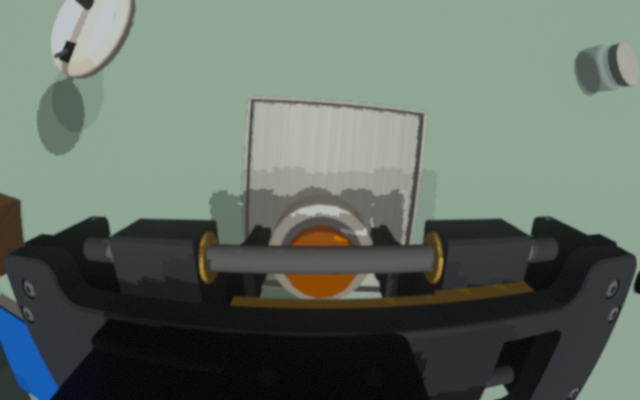

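```bash
python3 - <<'E'
from h import *
S=load('scene');W=load('wrist')
print(onz(S,390+282/3.2,80+230/3.2,.151))
# floor corners from wrist rim: far corners
for p in((250,98),(424,112)): print(onz(W,*p,.018,True))
T=load('top')
E
```

```text
[0.52272527 0.3439381  0.151     ]
[0.60516592 0.41971547 0.018     ]
[0.62145297 0.26641677 0.018     ]
```

The light is at (0.521, 0.343) and the tray centre at (0.523, 0.333), where the wrist and top corners agree. Shifting −10 mm in y and going down.

>>> {"op": "drive_tool", "data": {
  "plan": [
    [[0.001,-0.006,-0.01,0],[0.001,-0.004,-0.02,0],[0,0,-0.02,0],[0,0,-0.02,0],[0,0,-0.012,0],[0,0,-0.005,0],[0,0,0,0]]
  ]
}}

```text
clock: 10.78
tool_pos: [0.5252, 0.3192, -0.0041]
eef_rot: [0.996, 0.081, 0.022, 0.001]
contact_force: [-0.2, -0.5, -1.1]
finger_gap: 0.0553
```

```bash
python3 - <<'E'
from h import *
f=grab('scene');s=robot.state();print(s['clock'],s['tool_pos'],s['eef_rot'],s['contact_force'],s['finger_gap'])
h=cv2.resize(cv2.cvtColor(f['pixels'][100:260,390:530],cv2.COLOR_RGB2BGR),None,fx=3.6,fy=3.6,interpolation=cv2.INTER_CUBIC);cv2.imwrite('pics/s12c.png',cv2.convertScaleAbs(h,alpha=1.8))
E
```

```text
10.8333 [ 0.52527516  0.31923562 -0.00359815] [9.96458549e-01 8.11470371e-02 2.20238860e-02 6.82684629e-04] [-0.31982517 -0.34387684 -0.46371038] 0.05533946432209749
```

View pics/s12c.png

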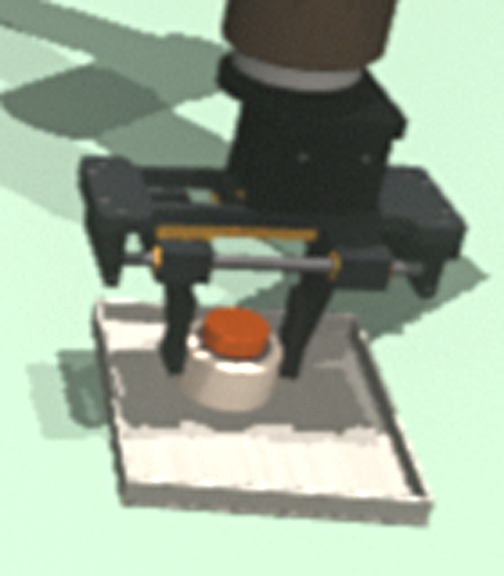

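>>> {"op": "drive_tool", "data": {
  "plan": [
    [[0,0.006,0,0],[0,0.005,-0.004,0],[0,0,-0.004,0],[0,0,-0.003,0],[0,0,0,0]]
  ]
}}

```text
clock: 11.25
tool_pos: [0.5278, 0.3326, -0.0117]
eef_rot: [0.996, 0.081, 0.025, -0.002]
contact_force: [-0.5, -0.6, -1.4]
finger_gap: 0.0556
```

>>> {"op": "drive_tool", "data": {
  "plan": [
    [[0,0,-0.002,0],[0,0,0,0]]
  ]
}}

```text
clock: 11.42
tool_pos: [0.5278, 0.3331, -0.0136]
eef_rot: [0.996, 0.081, 0.025, -0.002]
contact_force: [-0.1, -1.0, -1.1]
finger_gap: 0.055
```

>>> {"op": "drive_tool", "data": {
  "plan": [
    [[0,0,-0.002,0],[0,0,-0.0015,0]]
  ]
}}

```text
clock: 11.58
tool_pos: [0.528, 0.3335, -0.0168]
eef_rot: [0.996, 0.081, 0.026, -0.002]
contact_force: [-0.0, -0.2, -1.4]
finger_gap: 0.0556
```

>>> {"op": "drive_tool", "data": {
  "plan": [
    [[0,0,-0.0015,0]]
  ]
}}

```text
clock: 11.67
tool_pos: [0.5281, 0.3335, -0.0184]
eef_rot: [0.996, 0.081, 0.026, -0.002]
contact_force: [0.8, -0.7, -2.1]
finger_gap: 0.0554
```

>>> {"op": "drive_tool", "data": {
  "plan": [
    [[0,0,-0.0015,0]]
  ]
}}

```text
clock: 11.75
tool_pos: [0.5282, 0.3336, -0.0188]
eef_rot: [0.996, 0.082, 0.026, -0.002]
contact_force: [-5.5, -1.0, 15.2]
finger_gap: 0.0555
```

Contact at z = −0.0188, as predicted. Opening.

>>> {"op": "drive_tool", "data": {
  "plan": [
    [[0,0,0.001,0],[0,0,0,0],[0,0,0,0],[0,0,0,0]]
  ],
  "hand": 0.1
}}

```text
clock: 12.08
tool_pos: [0.5292, 0.3344, -0.0165]
eef_rot: [0.996, 0.082, 0.027, -0.003]
contact_force: [-0.8, -0.2, -0.4]
finger_gap: 0.0734
```

```bash
python3 - <<'E'
from h import *
f=grab('scene');s=robot.state();print(s['clock'],s['tool_pos'],s['eef_rot'],s['contact_force'],s['finger_gap'])
h=cv2.resize(cv2.cvtColor(f['pixels'][100:260,390:530],cv2.COLOR_RGB2BGR),None,fx=3.6,fy=3.6,interpolation=cv2.INTER_CUBIC);cv2.imwrite('pics/s13c.png',cv2.convertScaleAbs(h,alpha=1.8))
E
```

```text
12.1333 [ 0.52913404  0.33434052 -0.01654104] [ 0.99626654  0.0819093   0.02712153 -0.00287593] [ 0.58959604 -1.33322898 -0.00507357] 0.07515313056884446
```

View pics/s13c.png

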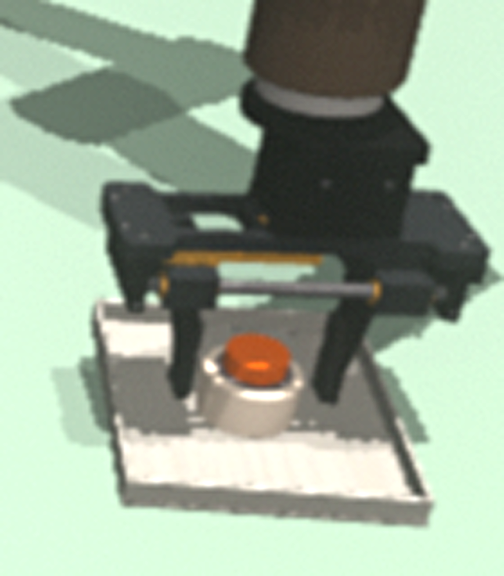

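The light stands on the tray floor, fingers clear on both sides. Retreating straight up.

>>> {"op": "drive_tool", "data": {
  "plan": [
    [[0,0,0.015,0],[0,0,0.02,0],[0,0,0.03,0],[0,0,0.035,0],[0,0,0.035,0],[-0.03,0,0.02,0],[-0.03,0,0,0],[-0.03,0,0,0]]
  ]
}}

```text
clock: 12.8
tool_pos: [0.4393, 0.332, 0.1412]
eef_rot: [0.997, 0.078, 0.026, -0.001]
contact_force: [0.3, -0.7, -0.6]
finger_gap: 0.0783
```

>>> {"op": "drive_tool", "data": {
  "plan": [
    [[-0.03,0.02,0,0],[-0.03,0.02,0,0],[-0.02,0.02,0,0],[0,0.02,0,0],[0,0,0,0],[0,0,0,0]]
  ]
}}

```text
clock: 13.3
tool_pos: [0.3505, 0.4133, 0.1443]
eef_rot: [0.996, 0.08, 0.026, -0.004]
contact_force: [-0.5, -0.4, -0.6]
finger_gap: 0.0782
```

```bash
python3 - <<'E'
from h import *
f=grab('scene','s14.png');t=grab('top','t14.png');s=robot.state();print(s['clock'],s['tool_pos'],s['joint_vel'].round(3),s['contact_force'],s['finger_gap'])
for n,g in(('S',f),('T',t)):
    m=cv2.inRange(cv2.cvtColor(g['pixels'],cv2.COLOR_RGB2HSV),(5,160,80),(18,255,255))
    k,l,st,c=cv2.connectedComponentsWithStats(m)
    for i in range(1,k):
        if 40<st[i,4]<400: print(n,st[i],c[i].round(1), [onz(g,*c[i],z).round(4) for z in(.033,.046)])
E
```

```text
13.4 [0.35123533 0.41278943 0.14423226] [-0.019 -0.002 -0.007  0.    -0.004 -0.003] [-0.43443053  0.09578418  0.1449626 ] 0.07860508140915491
S [301 168  15   8  95] [308.1 171.2] [array([0.4723, 0.0047, 0.033 ]), array([0.4931, 0.009 , 0.046 ])]
S [453 193  17  13 179] [461.1 199. ] [array([0.5111, 0.3368, 0.033 ]), array([0.531 , 0.3329, 0.046 ])]
T [187 227  15  15 173] [193.8 233.7] [array([0.5245, 0.3372, 0.033 ]), array([0.5236, 0.3334, 0.046 ])]
T [326 254  15  14 174] [333.1 260.4] [array([0.4705, 0.0047, 0.033 ]), array([0.4704, 0.0054, 0.046 ])]
```

View pics/s14.png

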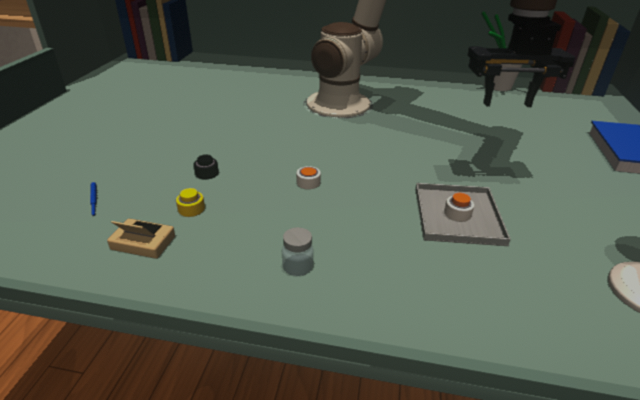

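View pics/t14.png

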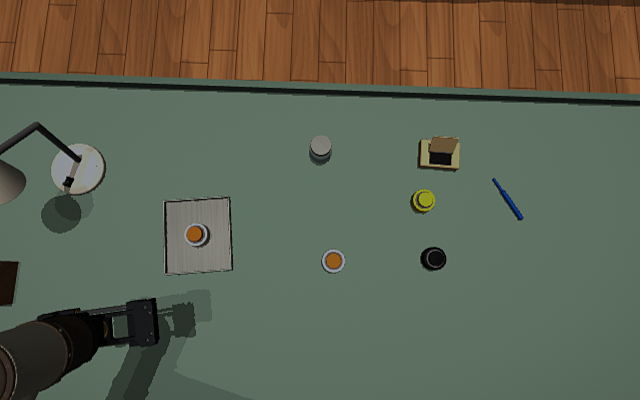

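The worn light stands upright in the tray with its cap up (top view (194,234), about the tray centre). The left light is at (333,260) with its cap down, and the jar (321,148) has not moved. The arm touches nothing, so I'm handing the job in.

```bash
python3 -c "
from h import *
print(robot.finish_job(), robot.state()['clock'])"
```

```text
the job is handed in; nothing more can be done
the job is handed in; nothing more can be done
```

I handed the job in at about 13.4 s of the 58 s allowed; no verdict is reported.

- **Click test:** I pressed the left light's cap home (24 N at the stop) and it stayed down. I then pressed the right light's cap home (18 N at the stop) and it sprang back, so the right light is the worn one.
- **Placing:** I gripped the right light by its base (gap 55.5 mm against 56 mm), carried it to the tray and lowered it until it touched the tray floor. Then I opened the gripper and backed off.
- **Last checks:**
  - The worn light stands upright about 1 mm from the tray centre, cap up. The top view gives (0.524, 0.333) and the scene view (0.531, 0.333).
  - The left light is at (0.471, 0.005) with its cap flush, within about 2 mm of its start.
  - The jar and the black and yellow look-alikes look unmoved, and the arm is clear of everything.
- **What disagreed:** the camera and the contact points put the fingertips about 30–35 mm above the reported TCP, so I went down by force and sight. The tool also drifted to about 3° of tilt.

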